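Fish a dropped pine block from under the drying rack and key it onto its stack

ROBOT

A 6-joint arm with a two-finger parallel gripper is mounted at the origin on the work surface. World frame = base frame: x ahead of the robot, y to its left, z up, the work surface at z = 0. Lengths are in m, angles in rad, forces in N, time in s.
With the tool pointing down it reaches from about 0.3 to 0.875 m from the base axis. Payload 6.4 kg.
Tool frame: the origin (TCP) lies at the very end of the fingers, on their centre line; the grasp point (between the pads) lies 19 mm behind it; z points along the fingers, y is the direction in which the jaws open and shut (so a half turn about z gives the same grasp; the last joint's range is limited). The gripper opens to 85 mm and grips with 20 to 120 N. Pads are 22 mm wide; open, the fingers measure 114 mm over their backs; the gripper's body (76 mm by 85 mm) begins 54 mm behind the grasp point. The pads swing forward as they close: fully open they stand 13 mm farther back than shut.
Start: joints at [1.044, 0.181, 1.607, -0, 1.354, -0.206], TCP at [0.181, 0.546, 0.231] pointing down, gripper open.
Joint ranges: [-2.99, 2.99], [-0.89, 2.07], [0.3, 2.58], [-1.14, 4.28], [0, 2.63], [-3.12, 3.12]. Speed limits (rad/s): [2.57, 2.57, 3.01, 3.14, 3.14, 3.14].

INTERFACE

Orientations are given as a unit quaternion [w, x, y, z].
In Python, from bench import telemetry, imaging, ctrl gives the robot as it stands.
- The arm moves only by the shell command python3 -m pendant 'ROWS' [OPENING]. ROWS is JSON, a list that holds one entry, the list of rows, each a list of 6 numbers: the shift along the tool's x, y, z in units of 200 mm (1.0 is 200 mm), then the turn, a rotation vector about the tool's x, y, z in units of pi rad (1.0 is pi rad). In form: [[[tx, ty, tz, rx, ry, rz], ...]]. A call has 1 to 12 rows; each row shifts and turns the pose as measured when the row begins, along the tool's axes as they then stand; what a row does not reach is not made up. A row lasts 1/8 s, in which the tool goes at most 62.5 mm and 10.7 degrees, less where a joint would pass 70% of its speed; a pose out of reach is approached as far as the arm can. A call with a number of a shift or a turn outside -1 to 1 is refused whole. A call with a gripper value outside its range is refused whole. OPENING is the closure, from 0 (fully open) to 1 (shut), set as the call begins (- or left out, the last holds). The fingers move at their own pace and stop on an object; the grip force is fixed at half the most. Time passes only in rows, so rows that do not move let the fingers close. It gives the time, the measured TCP pose, the force and the opening at its end, in the units of the state.
- telemetry.get_obs(): the state, without advancing time (a new reading comes with each control period).
- imaging.camera(name): name is "scene" or "top" or "wrist"; returns a dict with "pixels" (480x640x3 uint8, blue, green, red), "vfov" (degrees; the focal length in pixels is half the picture's height over the tangent of half this angle, whatever the lens; pixels are square), "cx", "cy" (the principal point, pixels), "R" (3x3) and "t" (3): a world point X has camera coordinates R X + t. Camera axes: x right, y down, z forward; pixel columns grow to the right and rows downward; lengths in m; the calibration is good to about 2 mm. The wrist camera is an equidistant fisheye: a pixel r from the principal point sees the ray r / f radians off the axis. A picture is of the moment at which its call begins. There is no depth.
- ctrl.hand_in(): hands the job in, once; it reports no verdict.
The state is a dict: "time_s": time; "q": joint angles; "dq": joint speeds; "joint_efforts": joint torques, N m; "eef_pos": TCP position; "eef_rot": TCP orientation; "wrist_force": force on the tool from outside, world axes, zero at the start; "torque": the same for the moment, N m; "opening": opening from 0.0 (shut) to 1.0 (fully open).
Only numpy, scipy, OpenCV 4.12 (cv2) and the standard library are available. Lean on these libraries where they do the work, as an engineer would, in place of code of your own. Each camera call takes 0.05 s, during which the arm holds its last target.

TASK

One of the pine blocks has dropped under the low wire drying rack. Sweep it out to the front with the T-square, then lay the T-square flat on the bench clear of the rack, and set the block on the single-block stack of the model board so that the tenon goes fully home in the block's mortise. Do not shift the painted pieces drying on the rack.

Things in the scene. Friction and masses are not known exactly. Their poses are not given: they have to be found in the camera images.
- block_mid (a point): Dropped bare pine block, 64 (x) x 48 (y) x 30 mm, about 65 g; point: centre of that body, 15 mm above its underside. A tenon 40 x 18 mm stands 8 mm up from the middle of its top; a mortise 46 x 23.5 mm, 10 mm deep, is in the middle of its underside. It lies flat on the bench, mortise down, at any yaw, under the rack's front half, at y -0.11 to 0.04 in its frame. Same after a half turn about z.
- tsquare_grip (a point): Small wooden T-square lying flat on the bench, about 110 g. Point: on the centreline of its pale blade, half-way up, 50 mm from the blade's free end; x runs along the blade towards the head, z up. Blade 36 mm wide (y), 7 mm thick, underside on the bench. The inner face of the head is 170 mm ahead of the point.
- tsquare_head (a point): Centre of the T-square's dark wooden head, half-way up: 187 mm along x from the grip point. The head is a bar 34 mm (x) x 150 mm (y) x 16 mm high, its underside level with the blade's.
- rack_front (a point): Low wire drying rack, fixed, open below on all sides between thin legs at its four corners. Point: on the bench below the middle of its front edge (robot's side); x runs in under the rack, y along the edge, z up. 160 mm deep (x 0 to 0.16), 540 mm wide (y -0.27 to 0.27). Lowest wires 53 mm above the bench, top 62 mm; top wires run along x, 36 mm apart.
- short_stack (a point): On the brown model board (220 x 240 x 6 mm, fixed): the only one-block stack. Point: middle of that block's top face, 36 mm above the bench, at the foot of its tenon; x along the block's 64 mm and the tenon's 40 mm, y along the 48 mm. Tenon 40 x 18 mm, 8 mm high, rounded edges. Two-block stacks (74 mm high over all) are centred 110 mm along -x, 120 mm along -y and on that diagonal.
- block: The same dropped block; origin at the centre of its underside.
- tsquare: The same T-square; origin under the grip point, on its underside.
- red_house: Wooden house painted red, 50 x 70 x 66 mm, wet, loose on the rack; origin under its centre.
- blue_wheel: Wooden wheel painted blue, 72 mm across, 30 mm high, wet, loose on the rack; origin under its centre.
- yellow_car: Wooden car painted yellow, 45 x 90 x 44 mm, wet, loose on the rack; origin under its centre.
Things that resemble listed ones, but are neither listed nor needed, are in the scene too. What is shaped like the block but purple or turquoise is not meant.

How it is judged:
By the outcome, as a careful person would: the job done as asked, in the order asked, and still so for the second after the job is handed in, with the robot touching nothing.
It also fails if it takes over 66 s, if anything falls off the work surface, if the arm or the gripper's body presses on something with over 40 N, if the wrist force passes 120 N, or if a joint passes its speed limit or range.

## Working session

There is one attempt and no reset: what is moved stays moved. The work goes in short steps, Python scripts to look and compute and a shell command to move; the robot and the scene stay as the last step left them, time stands still between calls to the robot, and variables do not carry over. Pictures are saved under pics/ and viewed, and the job is handed in when it is done.

```bash
ls; mkdir -p pics; cat > h.py <<'E'
import numpy as np, cv2, json
from bench import telemetry, imaging, ctrl
def snap(n,f):
    c=imaging.camera(n); cv2.imwrite('pics/'+f,c['pixels'])
    np.savez('pics/'+f+'.npz',**{k:np.array(c[k]) for k in('pixels','vfov','cx','cy','R','t')}); return c
def load(f): return dict(np.load('pics/'+f+'.npz'))
def foc(c): return 240/np.tan(np.radians(float(c['vfov']))/2)
def px2w(c,u,v,z,fish=False):
    f=foc(c); x=(u-float(c['cx']))/f; y=(v-float(c['cy']))/f
    if fish:
        r=np.hypot(x,y); d=np.array([np.sin(r)*x/r,np.sin(r)*y/r,np.cos(r)]) if r>1e-9 else np.array([0,0,1.])
    else: d=np.array([x,y,1])
    R=np.array(c['R']);C=-R.T@np.array(c['t']); d=R.T@d
    return C+d*(z-C[2])/d[2]
def w2px(c,X,fish=False):
    p=np.array(c['R'])@np.array(X)+np.array(c['t']); f=foc(c)
    if fish:
        r=np.hypot(p[0],p[1]); th=np.arctan2(r,p[2]); return float(c['cx'])+f*th*p[0]/r, float(c['cy'])+f*th*p[1]/r
    return float(c['cx'])+f*p[0]/p[2], float(c['cy'])+f*p[1]/p[2]
E
python3 - <<'E'
from h import *
print(telemetry.get_obs())
for n in('scene','top','wrist'):
    c=snap(n,n+'0.png'); print(n,c['vfov'],c['cx'],c['cy'],np.round(-np.array(c['R']).T@np.array(c['t']),3))
E
```

```text
pics
{'time_s': 0.0, 'q': array([ 1.04371504e+00,  1.81560164e-01,  1.60802513e+00,  2.03748315e-05,
        1.35383248e+00, -2.06313984e-01]), 'dq': array([-0.00020229, -0.00094229,  0.00104881, -0.00018777,  0.00025734,
       -0.00227049]), 'joint_efforts': array([ 6.72795818e-05, -4.44878411e+01, -3.51324499e+01, -4.10464281e-04,
        9.28324676e-03,  5.80815225e-06]), 'eef_pos': array([0.18098564, 0.54517172, 0.23036515]), 'eef_rot': array([-3.36470515e-04,  1.59699056e-01,  9.87165325e-01, -8.48325938e-04]), 'wrist_force': array([ 0.81542352,  0.15267263, -0.09759915]), 'torque': array([-0.03780547,  0.02760575,  0.04466322]), 'opening': 1.0021021143899869}
scene 52.9684731276964 319.0644283656967 239.010705405797 [ 0.876 -0.459  0.84 ]
top 44.68774105045703 312.98871373851273 238.55384450936612 [0.24  0.095 1.636]
wrist 65.70646984690485 320.6181873158224 241.50654161824943 [0.119 0.566 0.373]
```

View pics/scene0.png

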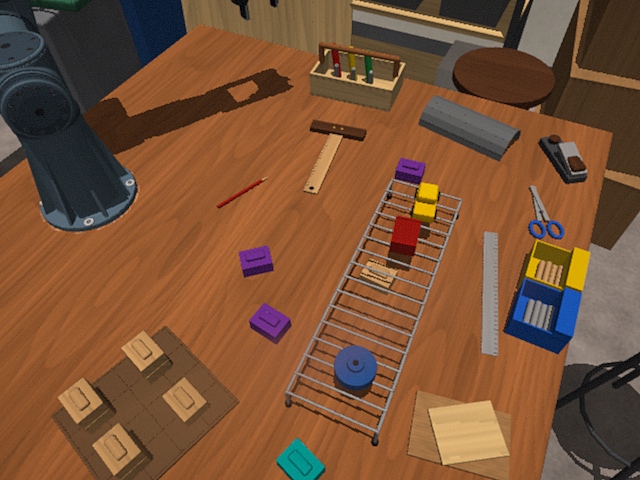

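View pics/top0.png

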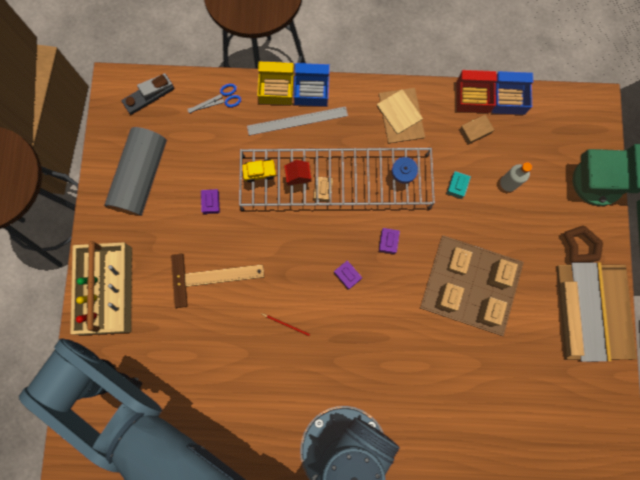

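View pics/wrist0.png

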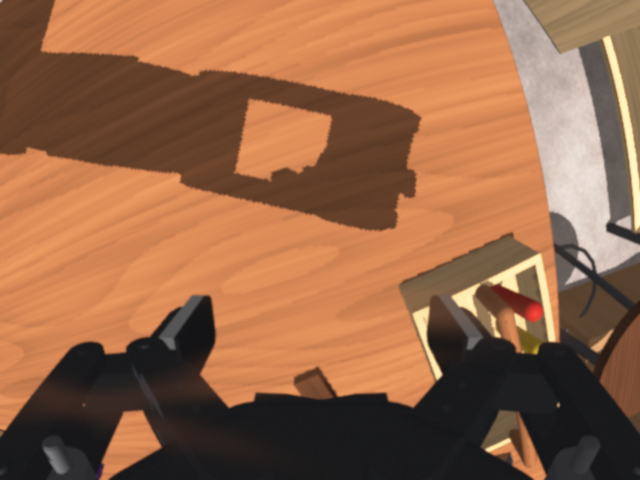

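```bash
python3 - <<'E'
from h import *
a=cv2.imread('pics/top0.png')
cv2.imwrite('pics/c1.png',cv2.resize(a[135:220,225:445],None,fx=3.6,fy=3.6,interpolation=cv2.INTER_CUBIC))
cv2.imwrite('pics/c2.png',cv2.resize(a[240:320,160:280],None,fx=6,fy=6,interpolation=cv2.INTER_CUBIC))
cv2.imwrite('pics/c3.png',cv2.resize(a[230:340,415:530],None,fx=5,fy=5,interpolation=cv2.INTER_CUBIC))
b=cv2.imread('pics/scene0.png')
cv2.imwrite('pics/c4.png',cv2.resize(b[170:450,280:470],None,fx=2.1,fy=2.1,interpolation=cv2.INTER_CUBIC))
E
```

```text
(no output)
```

View pics/c1.png

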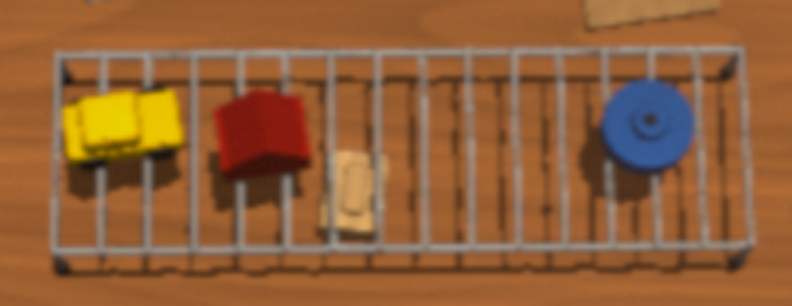

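View pics/c2.png

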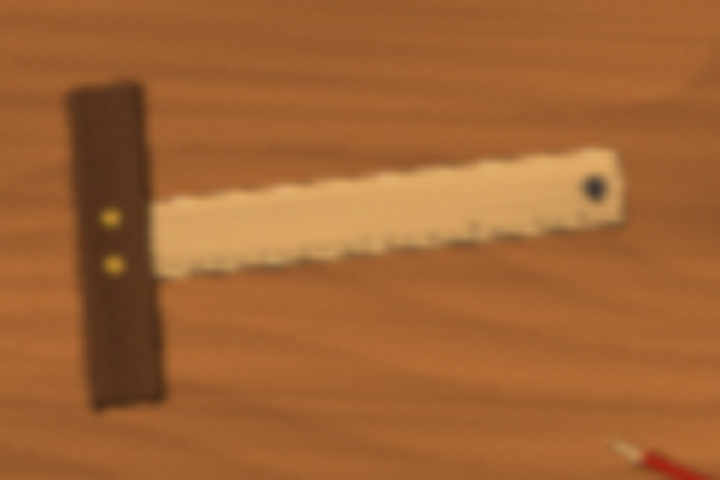

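View pics/c3.png

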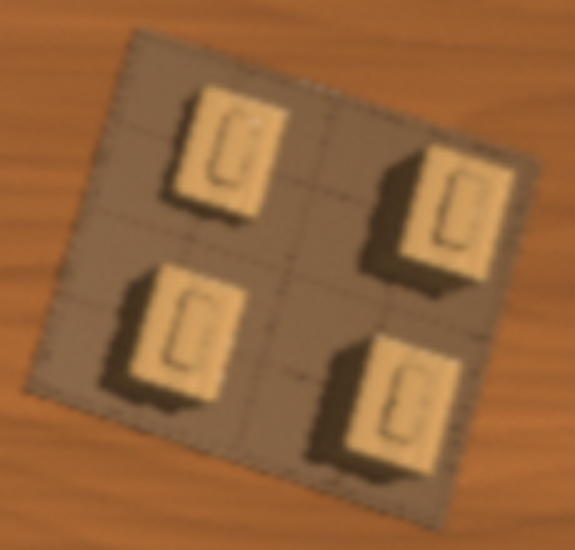

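View pics/c4.png

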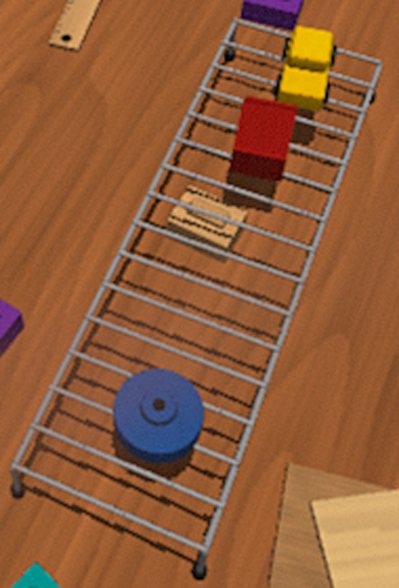

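```bash
python3 - <<'E'
from h import *
c=load('top0.png')
def P(u,v,o,s,z): return px2w(c,u/s+o[0],v/s+o[1],z)
def show(n,L,o,s,z):
    r=np.array([P(u,v,o,s,z)[:2] for u,v in L]); print(n,np.round(r,4).tolist(), 'mean',np.round(r.mean(0),4)); return r
show('rack',[(57,248),(748,248),(740,49),(57,52)],(225,135),3.6,.060)
o=(225,135)
show('block top(tenon/base corners)',[(335,152),(387,155),(378,237),(322,232)],o,3.6,.030)
show('tenon',[(355,188)],o,3.6,.038)
o=(160,240)
e=show('blade',[(615,150),(623,223),(155,277),(152,205)],o,6,.007)
h=show('head',[(68,92),(142,83),(165,402),(93,410)],o,6,.016)
o=(415,230)
show('short top',[(207,88),(288,108),(257,218),(175,193)],o,5,.036)
show('ten',[(232,147)],o,5,.044)
show('right',[(428,147),(515,172),(485,282),(400,250)],o,5,.066)
show('down',[(160,265),(247,292),(213,403),(130,372)],o,5,.066)
show('diag',[(378,333),(462,357),(433,473),(346,443)],o,5,.066)
show('board',[(135,30),(540,158),(440,528),(25,388)],o,5,.006)
show('board as diag',[(135,30),(440,528)],o,5,.006)
s=load('scene0.png')
def S(n,u,v,z): print('S',n,np.round(px2w(s,u,v,z)[:2],4))
# c4 offset (280,170) scale 2.1
q=lambda u,v:(u/2.1+280,v/2.1+170)
S('rack fl',*q(235,22),.06); S('rack fr',*q(17,470),.06); S('rack br',*q(200,555),.06);S('rack bl',*q(380,65),.06)
S('block tenon',*q(210,210),.038)
S('shorttenon',186,399,.044)
S('blade end',314,191,.004);S('head c',338,130,.016)
E
```

```text
rack [[0.6523, 0.3145], [0.6755, -0.2203], [0.8378, -0.2136], [0.8119, 0.3254]] mean [0.7444 0.0515]
block top(tenon/base corners) [[0.7486, 0.1027], [0.7479, 0.0612], [0.6801, 0.0658], [0.6822, 0.1102]] mean [0.7147 0.085 ]
tenon [[0.7171, 0.0856]] mean [0.7171 0.0856]
blade [[0.491, 0.2487], [0.4566, 0.2428], [0.4218, 0.4596], [0.4555, 0.4639]] mean [0.4562 0.3538]
head [[0.5059, 0.5059], [0.5117, 0.4716], [0.3633, 0.4479], [0.3582, 0.4808]] mean [0.4348 0.4766]
short top [[0.5589, -0.2912], [0.5495, -0.3362], [0.4869, -0.3184], [0.4989, -0.2732]] mean [ 0.5236 -0.3047]
ten [[0.5247, -0.3029]] mean [ 0.5247 -0.3029]
right [[0.5254, -0.4041], [0.5136, -0.4511], [0.4527, -0.4333], [0.4682, -0.3878]] mean [ 0.49  -0.419]
down [[0.4544, -0.258], [0.4417, -0.3049], [0.3813, -0.2862], [0.3959, -0.2418]] mean [ 0.4183 -0.2727]
diag [[0.4226, -0.3751], [0.4117, -0.4199], [0.3492, -0.403], [0.363, -0.357]] mean [ 0.3866 -0.3888]
board [[0.5968, -0.2576], [0.5327, -0.4863], [0.3234, -0.4253], [0.3904, -0.1963]] mean [ 0.4608 -0.3414]
board as diag [[0.5968, -0.2576], [0.3234, -0.4253]] mean [ 0.4601 -0.3414]
S rack fl [0.6521 0.3128]
S rack fr [ 0.6842 -0.2261]
S rack br [ 0.8376 -0.2207]
S rack bl [0.8112 0.3202]
S block tenon [0.7194 0.086 ]
S shorttenon [ 0.5314 -0.3064]
S blade end [0.4814 0.2523]
S head c [0.4403 0.4702]
```

```bash
python3 - <<'E'
from h import *
c=load('top0.png')
for n,u,v,z in [('purpA',389,240,.034),('purpB',348,275,.034),('purpC',210,201,.034),('pencil l',265,316,.005),('pencil r',308,334,.005),('car',258,170,.08),('house',297,172,.1),('wheel',404,170,.08),('caddy r',131,330,.05)]:
    print(n,np.round(px2w(c,u,v,z)[:2],3))
a=np.array
gx,gy=.466,.2935
p=telemetry.get_obs()['eef_pos']
print('cur',p)
E
python3 -m pendant 2>&1 | tail -5
```

```text
purpA [ 0.573 -0.103]
purpB [0.469 0.008]
purpC [0.664 0.406]
pencil l [0.349 0.233]
pencil r [0.304 0.112]
car [0.747 0.271]
house [0.739 0.161]
wheel [ 0.764 -0.136]
caddy r [0.293 0.587]
cur [0.18105846 0.54529787 0.23058422]
invalid input
```

```bash
cat >> h.py <<'E'
from scipy.spatial.transform import Rotation as Ro
def go(x,y,z,yawdeg):
    "target TCP, tool-y yaw in deg. prints rotation total and shift (current axes / target axes)"
    o=telemetry.get_obs(); w,a,b,c=o['eef_rot']; R=Ro.from_quat([a,b,c,w]); p=o['eef_pos']
    t=np.radians(yawdeg); yv=np.array([np.cos(t),np.sin(t),0]); zv=np.array([0,0,-1.]); xv=np.cross(yv,zv)
    T=Ro.from_matrix(np.c_[xv,yv,zv])
    rv=(R.inv()*T).as_rotvec()/np.pi
    d=np.array([x,y,z])-p
    yy=R.as_matrix()[:,1]
    print('t',round(o['time_s'],2),'pos',np.round(p,4),'yaw',round(np.degrees(np.arctan2(yy[1],yy[0])),2),'open',round(o['opening'],3),'F',np.round(o['wrist_force'],1))
    print(' rot/pi',np.round(rv,4),'| shift cur',np.round(R.inv().apply(d)/.2,4),'| shift target axes',np.round(T.inv().apply(d)/.2,4))
E
python3 -c "
from h import *
go(.466,.2935,.06,9.6)"
```

```text
t 0.15 pos [0.1811 0.5453 0.2306] yaw 71.62 open 1.001 F [ 0.1 -0.4 -0.8]
 rot/pi [-4.000e-04  1.000e-04  3.446e-01] | shift cur [-1.7492 -0.7445  0.8534] | shift target axes [-1.479   1.1948  0.8529]
```

```bash
python3 -m pendant '[[[0,0,0.06,0,0,0.0492],[0,0,0.06,0,0,0.0492],[0,0,0.06,0,0,0.0492],[0,0,0.06,0,0,0.0492],[0,0,0.06,0,0,0.0492],[0,0,0.06,0,0,0.0492],[0,0,0.06,0,0,0.0492]]]' 0
python3 -m pendant '[[[-0.185,0.15,0.05,0,0,0],[-0.185,0.15,0.05,0,0,0],[-0.185,0.15,0.05,0,0,0],[-0.185,0.15,0.05,0,0,0],[-0.185,0.15,0.05,0,0,0],[-0.185,0.15,0.05,0,0,0],[-0.185,0.15,0.05,0,0,0],[-0.15,0.12,0.05,0,0,0],[0,0,0,0,0,0]]]'
python3 -c "
from h import *
go(.466,.2935,.06,9.6)
snap('wrist','w1.png')"
```

```text
time_s: 1.02
eef_pos: [0.1805, 0.5444, 0.1429]
eef_rot: [0.0, 0.658, 0.753, -0.002]
wrist_force: [0.7, -0.3, 0.2]
opening: 1.0
time_s: 2.15
eef_pos: [0.4569, 0.2802, 0.0581]
eef_rot: [-0.0, 0.658, 0.753, -0.003]
wrist_force: [-0.2, 0.2, -0.1]
opening: 0.998
t 2.15 pos [0.4569 0.2802 0.0581] yaw 7.64 open 0.998 F [-0.2  0.2 -0.1]
 rot/pi [-0.0014  0.0011 -0.0109] | shift cur [ 0.0598  0.0539 -0.01  ] | shift target axes [ 0.0579  0.056  -0.0096]
```

View pics/w1.png

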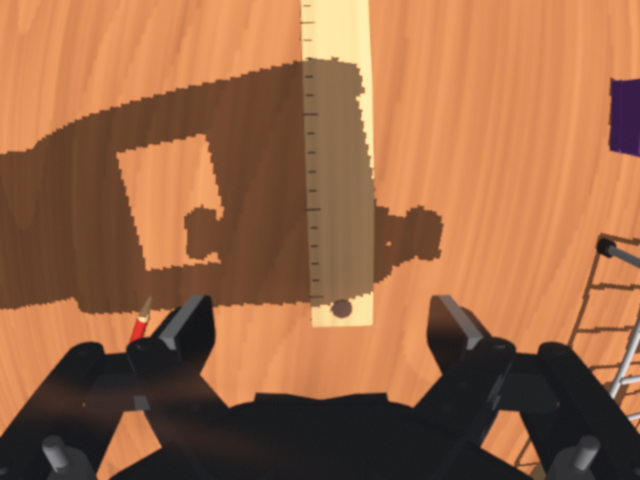

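```bash
python3 - <<'E'
from h import *
c=load('w1.png')
L=[(312,327),(372,324),(307,150),(374,160),(302,20),(370,20)]
P=[px2w(c,u,v,.007,True) for u,v in L]
print(np.round(P,4))
e=(P[0]+P[1])/2; m=(P[4]+P[5])/2; m1=(P[2]+P[3])/2
for mm in (m,m1):
    d=mm-e; d/=np.linalg.norm(d); print(np.degrees(np.arctan2(d[1],d[0])), e+.05*d)
E
```

```text
[[0.457  0.2405 0.007 ]
 [0.4918 0.247  0.007 ]
 [0.4416 0.3403 0.007 ]
 [0.4767 0.3401 0.007 ]
 [0.4296 0.4096 0.007 ]
 [0.4646 0.4148 0.007 ]]
99.21660866045362 [0.46639933 0.29312177 0.007     ]
98.98802686655908 [0.46659629 0.29315333 0.007     ]
```

```bash
python3 -m pendant '[[[0.06,0.055,0,0,0,-0.009],[0.0,0.0,0.05,0,0,0],[0,0,0.08,0,0,0],[0,0,0.08,0,0,0],[0,0,0,0,0,0],[0,0,0,0,0,0]]]'
python3 -c "
from h import *
go(.466,.293,.0015,9.2)"
```

```text
time_s: 2.95
eef_pos: [0.4598, 0.2959, 0.012]
eef_rot: [-0.002, 0.646, 0.763, -0.005]
wrist_force: [0.8, 0.6, 0.1]
opening: 1.001
t 2.95 pos [0.4598 0.2959 0.012 ] yaw 9.51 open 1.001 F [0.8 0.6 0.1]
 rot/pi [-0.0031  0.0011  0.0017] | shift cur [-0.0194  0.0285  0.0525] | shift target axes [-0.0195  0.0281  0.0527]
```

```bash
python3 -m pendant '[[[-0.02,0.028,0.052,-0.003,0.001,0.002],[0,0,0,0,0,0],[0,0,0,0,0,0]]]'
python3 -c "
from h import *
go(.466,.293,.0015,9.2)"
```

```text
time_s: 3.32
eef_pos: [0.4672, 0.2926, 0.0016]
eef_rot: [0.001, 0.649, 0.761, 0.001]
wrist_force: [-0.2, 0.5, 0.8]
opening: 1.003
t 3.33 pos [0.4672 0.2926 0.0016] yaw 9.09 open 1.003 F [-0.2  0.5  0.8]
 rot/pi [ 0.0006 -0.     -0.0006] | shift cur [ 0.0029 -0.0055  0.0003] | shift target axes [ 0.0029 -0.0055  0.0003]
```

```bash
python3 -m pendant '[[[0,0,0,0,0,0],[0,0,0,0,0,0],[0,0,0,0,0,0],[0,0,0,0,0,0],[0,0,0,0,0,0],[0,0,0,0,0,0]]]' 1
python3 -m pendant '[[[0,0,0,0,0,0],[0,0,0,0,0,0]]]'
python3 -c "
from h import *
go(.466,.293,.0015,9.2)"
```

```text
time_s: 4.08
eef_pos: [0.4678, 0.2929, 0.0027]
eef_rot: [0.001, 0.649, 0.761, 0.001]
wrist_force: [0.8, -0.2, 1.6]
opening: 0.391
time_s: 4.32
eef_pos: [0.4678, 0.2929, 0.0027]
eef_rot: [0.001, 0.649, 0.761, 0.001]
wrist_force: [0.9, -0.2, 0.8]
opening: 0.388
t 4.33 pos [0.4678 0.2929 0.0027] yaw 9.11 open 0.388 F [ 0.9 -0.2  0.8]
 rot/pi [ 0.0011 -0.0001 -0.0005] | shift cur [ 0.002  -0.0088  0.0059] | shift target axes [ 0.002  -0.0088  0.0059]
```

```bash
python3 -m pendant '[[[0,0,-0.08,0,0,0],[0,0,-0.08,0,0,0],[0,0,0,0,0,0]]]'
python3 -c "
from h import *
go(.41,.2,.035,9.2)
snap('wrist','w2.png')"
```

```text
time_s: 4.7
eef_pos: [0.4679, 0.2929, 0.0372]
eef_rot: [0.001, 0.649, 0.761, 0.001]
wrist_force: [-0.9, -0.3, -1.4]
opening: 0.389
t 4.7 pos [0.4679 0.2929 0.0372] yaw 9.11 open 0.389 F [-0.9 -0.3 -1.4]
 rot/pi [ 0.0012 -0.0001 -0.0005] | shift cur [-0.4128 -0.3593  0.0097] | shift target axes [-0.4123 -0.3598  0.0111]
```

View pics/w2.png

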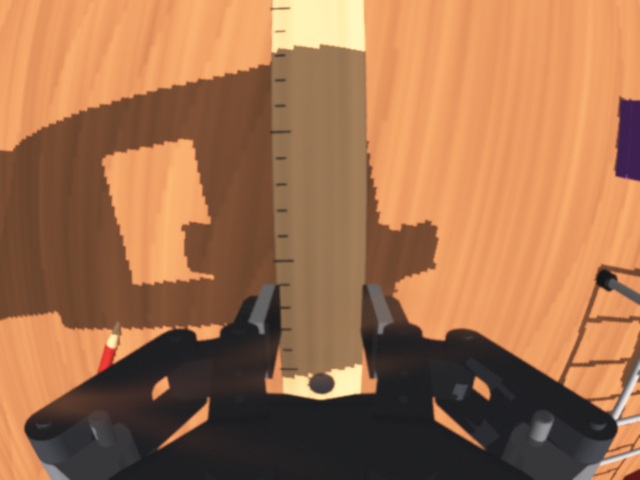

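```bash
python3 -m pendant '[[[-0.14,-0.12,0,0,0,0],[-0.14,-0.12,0,0,0,0],[-0.14,-0.12,0,0,0,0],[0,0,0,0,0,0]]]'
python3 -m pendant '[[[0,0,0,0,0,0.052],[0,0,0,0,0,0.052],[0,0,0,0,0,0.052],[0,0,0,0,0,0.052],[0,0,0,0,0,0.052],[0,0,0,0,0,0.052],[0,0,0,0,0,0.052],[0,0,0,0,0,0.052],[0,0,0,0,0,0.052],[0,0,0,0,0,0.052],[0,0,0,0,0,0]]]'
python3 -c "
from h import *
go(.42,.2,.005,-87.3)
snap('top','t2.png')
snap('scene','s2.png')"
```

```text
time_s: 5.25
eef_pos: [0.4074, 0.1961, 0.0357]
eef_rot: [0.001, 0.648, 0.761, 0.001]
wrist_force: [0.3, -0.3, -1.0]
opening: 0.391
time_s: 6.62
eef_pos: [0.4135, 0.2019, 0.0368]
eef_rot: [-0.002, 1.0, 0.023, 0.004]
wrist_force: [0.3, -0.6, -0.8]
opening: 0.394
t 6.62 pos [0.4135 0.2019 0.0368] yaw -87.42 open 0.394 F [ 0.3 -0.6 -0.8]
 rot/pi [-0.0013 -0.0029 -0.0007] | shift cur [0.0309 0.0115 0.1591] | shift target axes [0.0323 0.0109 0.1588]
```

View pics/t2.png

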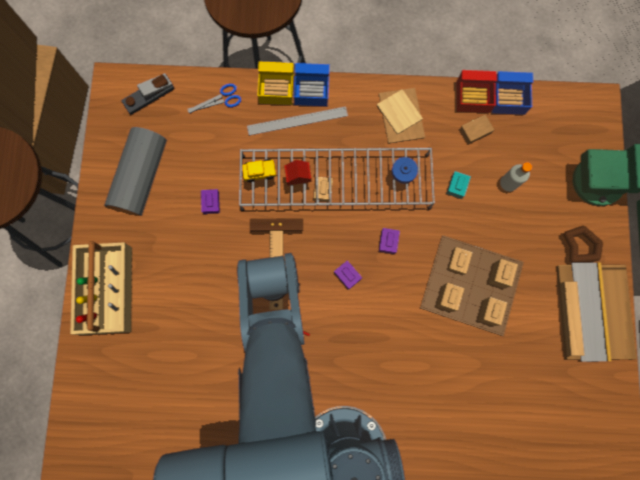

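View pics/s2.png

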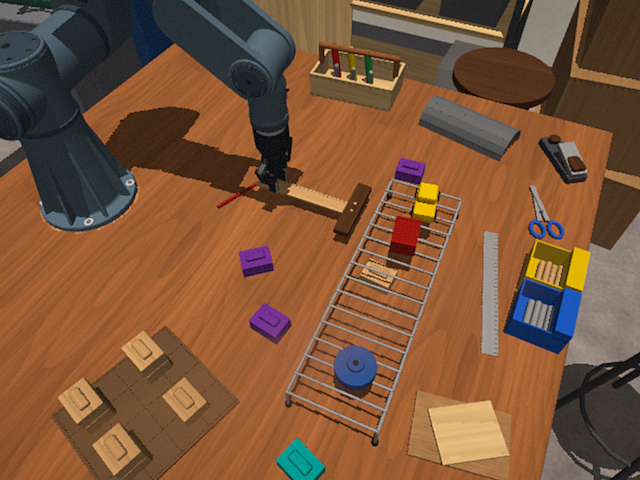

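```bash
python3 -m pendant '[[[0.03,0.0,0.08,-0.001,-0.003,0],[0,0,0.072,0,0,0],[0,0,0,0,0,0]]]'
python3 - <<'E'
from h import *
go(.605,.205,.005,-87.3)
snap('top','t3.png')
a=cv2.imread('pics/t3.png')
cv2.imwrite('pics/c5.png',cv2.resize(a[140:290,200:360],None,fx=4,fy=4,interpolation=cv2.INTER_CUBIC))
E
```

```text
time_s: 7.1
eef_pos: [0.4199, 0.2026, 0.0056]
eef_rot: [-0.001, 1.0, 0.027, 0.0]
wrist_force: [-0.8, -1.2, -0.4]
opening: 0.391
t 7.1 pos [0.4199 0.2026 0.0056] yaw -86.91 open 0.391 F [-0.8 -1.2 -0.4]
 rot/pi [-0.0003 -0.0001  0.0022] | shift cur [0.9246 0.0379 0.003 ] | shift target axes [0.9248 0.0316 0.0028]
```

View pics/c5.png

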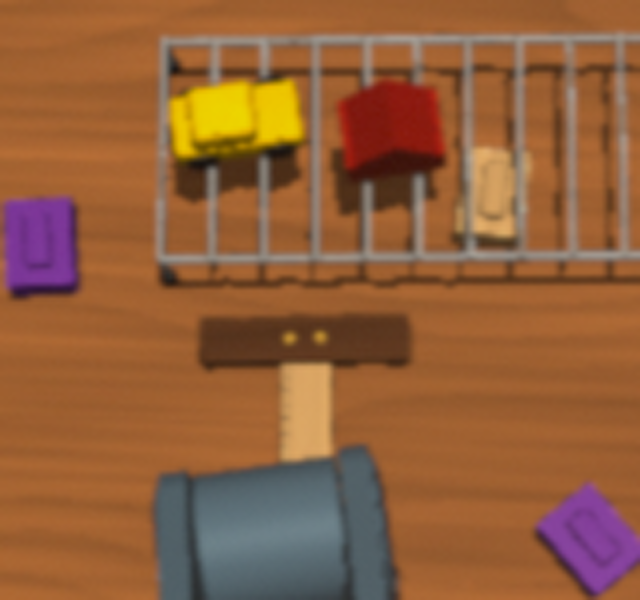

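```bash
python3 -m pendant '[[[0.15,0,0,0,0,0],[0.15,0,0,0,0,0],[0.15,0,0,0,0,0],[0.15,0,0,0,0,0],[0.15,0,0,0,0,0],[0.15,0,0,0,0,0],[0,0,0,0,0,0]]]'
python3 - <<'E'
from h import *
go(.605,.205,.005,-87.3)
snap('top','t4.png')
snap('scene','s4.png')
a=cv2.imread('pics/t4.png')
cv2.imwrite('pics/c6.png',cv2.resize(a[140:290,200:360],None,fx=4,fy=4,interpolation=cv2.INTER_CUBIC))
E
```

```text
time_s: 8.02
eef_pos: [0.6047, 0.2135, 0.0089]
eef_rot: [-0.001, 1.0, 0.029, 0.001]
wrist_force: [0.4, -0.2, -2.2]
opening: 0.387
t 8.03 pos [0.6047 0.2135 0.0089] yaw -86.63 open 0.387 F [ 0.4 -0.2 -2.2]
 rot/pi [-0.0006 -0.0007  0.0037] | shift cur [-0.0009  0.0427  0.0193] | shift target axes [-0.0003  0.0427  0.0194]
```

View pics/c6.png

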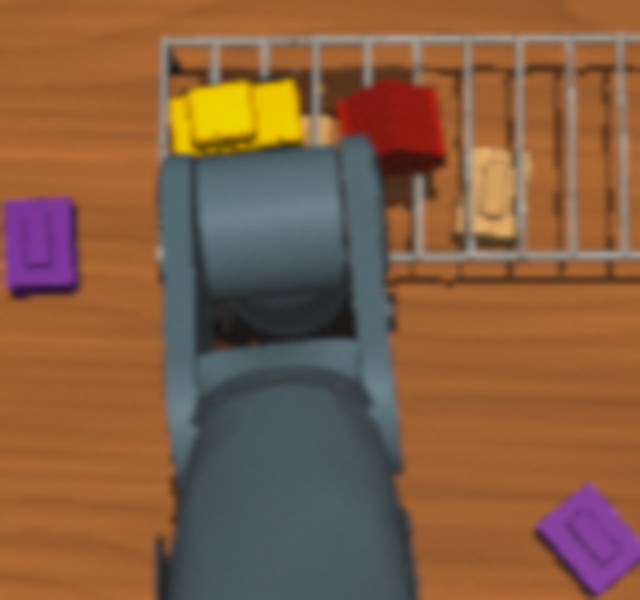

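View pics/s4.png

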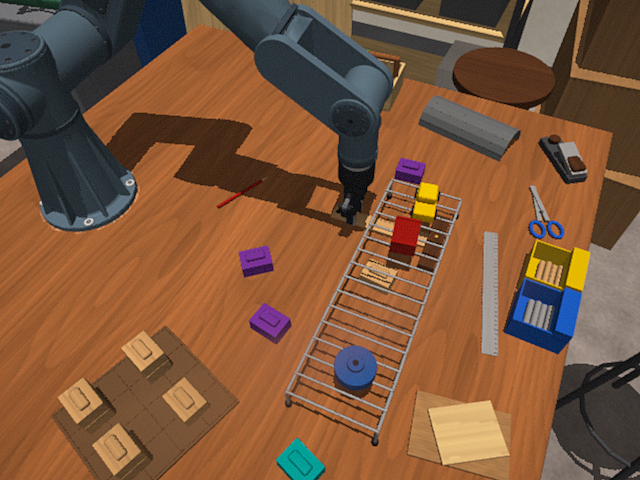

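```bash
python3 -m pendant '[[[0,0.1,0.014,0,0,0],[0,0.1,0,0,0,0],[0,0.1,0,0,0,0],[0,0.1,0,0,0,0],[0,0,0,0,0,0]]]'
python3 - <<'E'
from h import *
go(.605,.13,.005,-87.3)
snap('top','t5.png')
snap('scene','s5.png')
a=cv2.imread('pics/t5.png')
cv2.imwrite('pics/c7.png',cv2.resize(a[140:290,200:360],None,fx=4,fy=4,interpolation=cv2.INTER_CUBIC))
a=cv2.imread('pics/s5.png')
cv2.imwrite('pics/c8.png',cv2.resize(a[170:320,330:490],None,fx=4,fy=4,interpolation=cv2.INTER_CUBIC))
E
```

```text
time_s: 8.75
eef_pos: [0.6043, 0.1271, 0.0051]
eef_rot: [-0.0, 1.0, 0.03, -0.001]
wrist_force: [0.0, -0.4, 0.5]
opening: 0.395
t 8.75 pos [0.6043 0.1271 0.0051] yaw -86.62 open 0.395 F [ 0.  -0.4  0.5]
 rot/pi [-0.0003  0.0009  0.0038] | shift cur [ 0.0045 -0.0144  0.0004] | shift target axes [ 0.0043 -0.0145  0.0004]
```

View pics/c7.png

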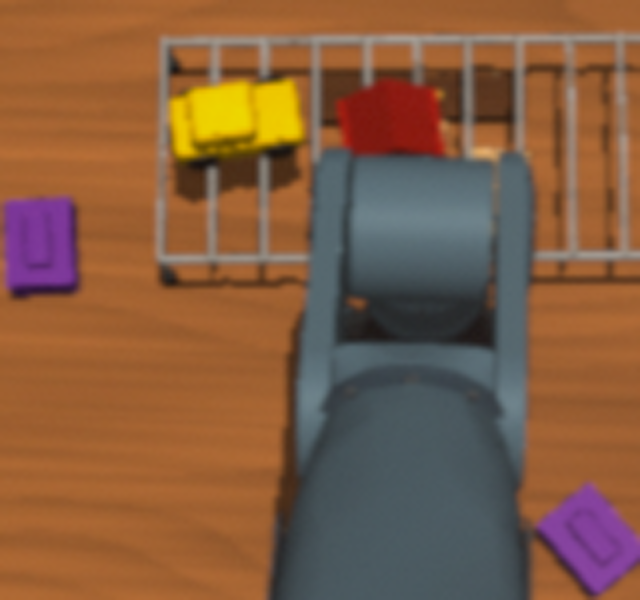

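View pics/c8.png

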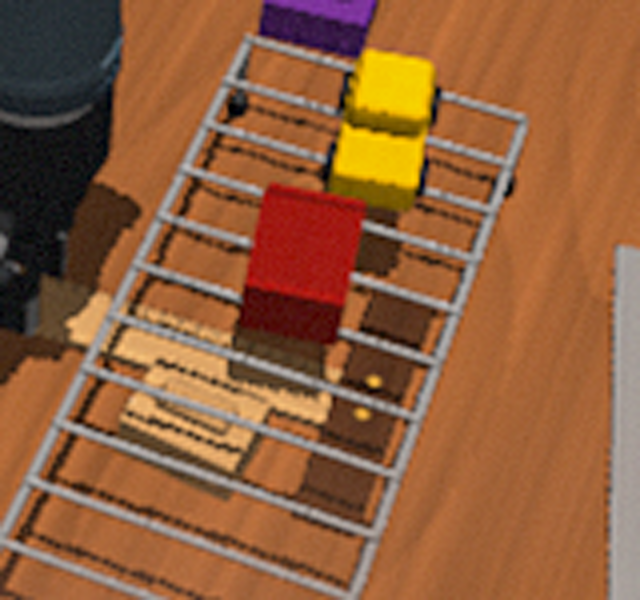

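```bash
python3 -m pendant '[[[-0.06,0,0,0,0,0],[-0.08,0,0,0,0,0],[-0.09,0,0,0,0,0],[-0.09,0,0,0,0,0],[-0.09,0,0,0,0,0],[-0.09,0,0,0,0,0],[-0.09,0,0,0,0,0],[-0.09,0,0,0,0,0],[-0.09,0,0,0,0,0],[-0.08,0,0,0,0,0],[-0.05,0,0,0,0,0],[-0.03,0,0,0,0,0]]]'
python3 - <<'E'
from h import *
go(.415,.13,.005,-87.3)
snap('top','t6.png')
snap('scene','s6.png')
E
```

```text
time_s: 10.35
eef_pos: [0.4052, 0.1242, 0.0056]
eef_rot: [-0.001, 0.999, 0.037, -0.001]
wrist_force: [1.0, 0.7, -1.1]
opening: 0.391
t 10.35 pos [0.4052 0.1242 0.0056] yaw -85.71 open 0.391 F [ 1.   0.7 -1.1]
 rot/pi [-0.0008  0.0003  0.0089] | shift cur [ 0.0508 -0.0254  0.0029] | shift target axes [ 0.0501 -0.0268  0.0029]
```

View pics/t6.png

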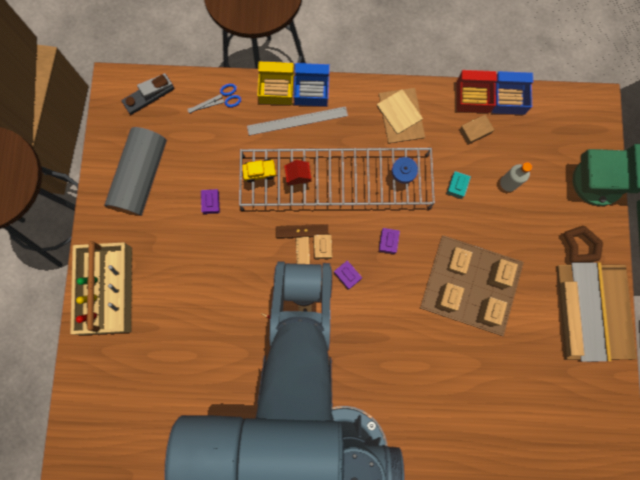

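View pics/s6.png

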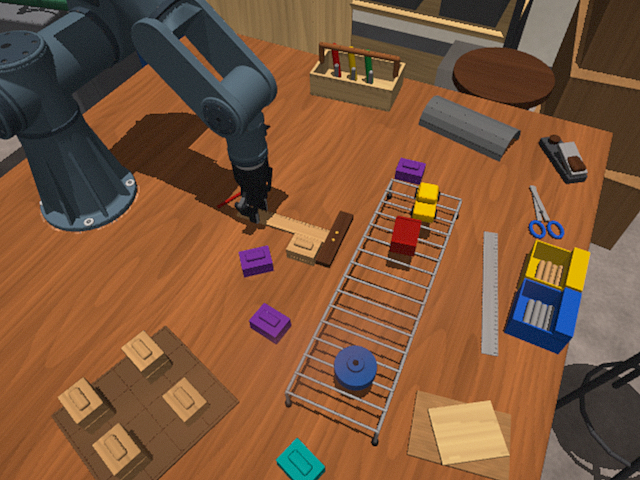

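```bash
python3 -m pendant '[[[0.03,-0.05,0,0,0,0],[0,-0.1,0,0,0,0],[0,-0.15,-0.06,0,0,0],[0,-0.2,-0.06,0,0,0],[0,-0.2,0,0,0,0],[0,-0.15,0,0,0,0],[0,0,0,0,0,0]]]'
python3 -m pendant '[[[0,0,0,0,0,-0.053],[0,0,0,0,0,-0.053],[0,0,0,0,0,-0.053],[0,0,0,0,0,-0.053],[0,0,0,0,0,-0.053],[0,0,0,0,0,-0.053],[0,0,0,0,0,-0.053],[0,0,0,0,0,-0.053],[0,0,0,0,0,-0.053],[0,0,0,0,0,-0.053],[0,0,0,0,0,0]]]'
python3 - <<'E'
from h import *
go(.46,.293,.003,9.2)
snap('top','t7.png')
E
```

```text
time_s: 11.32
eef_pos: [0.4036, 0.3036, 0.0312]
eef_rot: [-0.002, 0.999, 0.035, 0.001]
wrist_force: [0.1, -0.7, -0.2]
opening: 0.386
time_s: 12.7
eef_pos: [0.4057, 0.2993, 0.0279]
eef_rot: [-0.002, 0.628, 0.778, -0.002]
wrist_force: [-0.4, -0.6, -1.0]
opening: 0.391
t 12.7 pos [0.4057 0.2993 0.0279] yaw 12.24 open 0.391 F [-0.4 -0.6 -1. ]
 rot/pi [-0.0014 -0.0002  0.0169] | shift cur [-0.0883  0.2591  0.1232] | shift target axes [-0.0744  0.2629  0.1244]
```

View pics/t7.png

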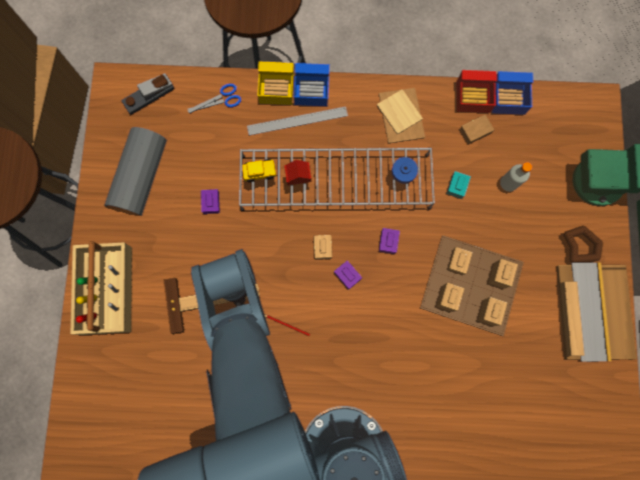

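```bash
python3 -m pendant '[[[-0.04,0.12,0.04,0,0,0],[0,0.04,0.04,-0.001,0,0],[0,0,0.035,0,0,0],[0,0,0,0,0,0],[0,0,0,0,0,0]]]'
python3 - <<'E'
from h import *
go(.46,.293,.003,9.2)
E
```

```text
time_s: 13.38
eef_pos: [0.4381, 0.298, 0.0033]
eef_rot: [-0.001, 0.632, 0.775, -0.001]
wrist_force: [0.0, -0.8, -0.4]
opening: 0.388
t 13.38 pos [0.4381 0.298  0.0033] yaw 11.57 open 0.388 F [ 0.  -0.8 -0.4]
 rot/pi [-0.0009 -0.0002  0.0132] | shift cur [-0.0467  0.1023  0.0012] | shift target axes [-0.0424  0.1041  0.0015]
```

Release, then rise and measure the block.

```bash
python3 -m pendant '[[[0,0,0.004,0,0,0],[0,0,0,0,0,0],[0,0,0,0,0,0],[0,0,0,0,0,0],[0,0,0,0,0,0],[0,0,0,0,0,0]]]' 0
python3 -m pendant '[[[0,0,-0.1,0,0,0],[0,0,-0.2,0,0,0],[0,0,-0.2,0,0,0],[0,0,0,0,0,0]]]'
python3 - <<'E'
from h import *
go(.54,.08,.1,-5)
snap('scene','s8.png')
c=load('t7.png');a=c['pixels']
cv2.imwrite('pics/c9.png',cv2.resize(a[225:270,295:355],None,fx=10,fy=10,interpolation=cv2.INTER_CUBIC))
E
```

```text
time_s: 14.12
eef_pos: [0.4378, 0.2985, 0.0033]
eef_rot: [-0.001, 0.632, 0.775, -0.0]
wrist_force: [0.3, 0.6, 0.6]
opening: 1.0
time_s: 14.62
eef_pos: [0.4375, 0.2981, 0.1054]
eef_rot: [-0.001, 0.632, 0.775, -0.001]
wrist_force: [0.3, 0.2, -1.1]
opening: 0.996
t 14.62 pos [0.4375 0.2981 0.1054] yaw 11.59 open 0.996 F [ 0.3  0.2 -1.1]
 rot/pi [-0.0013 -0.      0.0922] | shift cur [-1.1715  0.2832  0.0249] | shift target axes [-1.0419  0.6057  0.0268]
```

View pics/c9.png

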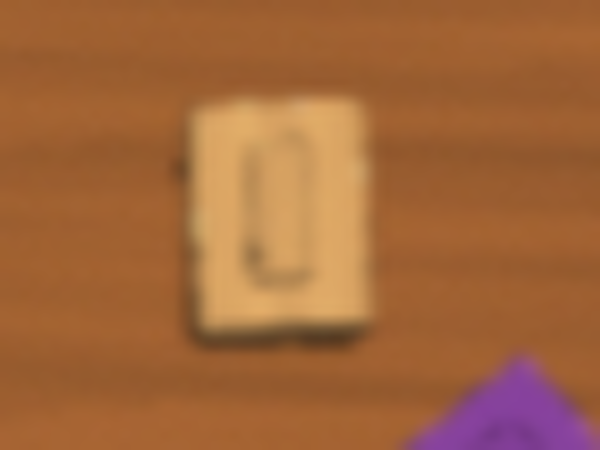

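View pics/s8.png

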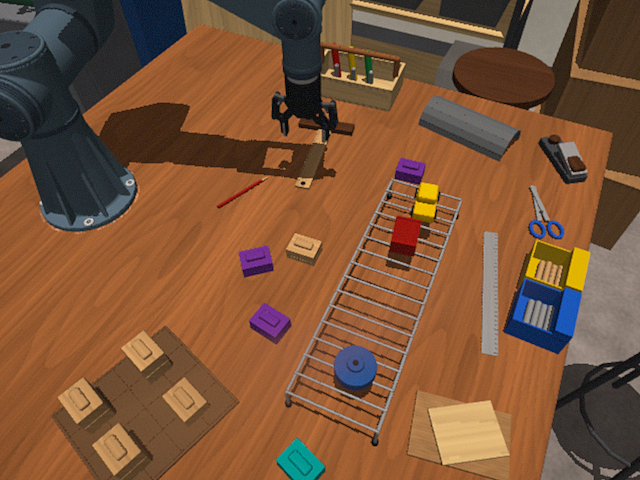

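```bash
python3 - <<'E'
from h import *
c=load('t7.png')
P=[px2w(c,u/10+295,v/10+225,.03) for u,v in [(195,102),(368,100),(368,325),(198,330)]]
print(np.round(P,4),np.mean(P,0), px2w(c,28+295,20.8+225,.038))
m=np.mean(P,0)
go(m[0],m[1],.12,-87)
E
```

```text
[[0.5783 0.1056 0.03  ]
 [0.581  0.0571 0.03  ]
 [0.5169 0.0547 0.03  ]
 [0.5134 0.102  0.03  ]] [0.54741788 0.07983997 0.03      ] [0.54750443 0.08060776 0.038     ]
t 14.68 pos [0.4362 0.2976 0.1035] yaw 11.58 open 0.999 F [-1.1 -1.  -0.8]
 rot/pi [-0.0017  0.002   0.5477] | shift cur [-1.1781  0.3259 -0.0849] | shift target axes [ 0.4986  1.1162 -0.0824]
```

```bash
python3 -m pendant '[[[0,0,-0.008,0,0,0.0535],[0,0,-0.008,0,0,0.0535],[0,0,-0.008,0,0,0.0535],[0,0,-0.008,0,0,0.0535],[0,0,-0.008,0,0,0.0535],[0,0,-0.008,0,0,0.0535],[0,0,-0.008,0,0,0.0535],[0,0,-0.008,0,0,0.0535],[0,0,-0.008,0,0,0.0535],[0,0,-0.008,0,0,0.0535],[0,0,0,0,0,0]]]' 0
python3 -m pendant '[[[0.095,0.215,0,0,0,0],[0.095,0.215,0,0,0,0],[0.095,0.215,0,0,0,0],[0.095,0.215,0,0,0,0],[0.09,0.2,0,0,0,0],[0,0,0,0,0,0],[0,0,0,0,0,0]]]'
python3 - <<'E'
from h import *
go(.5474,.0802,.12,-87)
snap('wrist','w9.png')
E
```

```text
time_s: 16.05
eef_pos: [0.4243, 0.2924, 0.1012]
eef_rot: [0.006, 1.0, 0.019, -0.018]
wrist_force: [-0.7, -0.4, -0.3]
opening: 1.003
time_s: 16.92
eef_pos: [0.5263, 0.0793, 0.0928]
eef_rot: [0.006, 0.999, 0.033, -0.024]
wrist_force: [0.5, -1.0, 0.6]
opening: 1.0
t 16.93 pos [0.5263 0.0793 0.0928] yaw -86.18 open 1.0 F [ 0.5 -1.   0.6]
 rot/pi [0.0033 0.0152 0.0045] | shift cur [ 0.0989  0.004  -0.1407] | shift target axes [ 0.1056  0.0011 -0.1358]
```

View pics/w9.png

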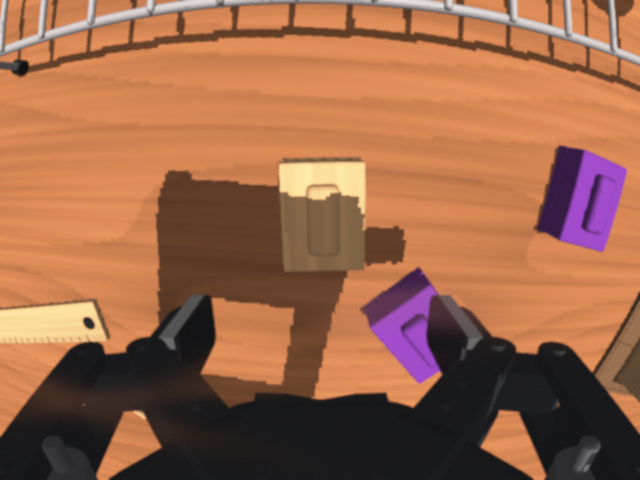

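```bash
python3 - <<'E'
from h import *
c=load('w9.png')
P=np.array([px2w(c,u,v,.03,True) for u,v in [(280,161),(365,159),(364,270),(284,271)]])
print(np.round(P,4),P.mean(0))
for i,j in((3,0),(2,1)):
    d=P[j]-P[i];print(np.degrees(np.arctan2(d[1],d[0])),np.linalg.norm(d))
for i,j in((1,0),(2,3)):
    d=P[j]-P[i];print(np.degrees(np.arctan2(d[1],d[0]))-90,np.linalg.norm(d))
Q=np.array([px2w(c,u,v,.038,True) for u,v in [(323,185),(324,255)]]);print('tenon',Q.mean(0))
print('purple corner',px2w(c,420,268,.03,True))
go(.5474,.0802,.05,-87)
E
```

```text
[[0.5784 0.1037 0.03  ]
 [0.5826 0.0576 0.03  ]
 [0.5179 0.0518 0.03  ]
 [0.5143 0.0988 0.03  ]] [0.54829102 0.07796281 0.03      ]
4.318709225327136 0.06424319807965717
5.134479358110926 0.06493217102594899
5.216103055225034 0.046285090254236876
4.370317174106916 0.04720389723121186
tenon [0.5482528  0.07801104 0.038     ]
purple corner [0.5210125  0.01764055 0.03      ]
t 16.98 pos [0.5264 0.0795 0.0929] yaw -86.17 open 0.999 F [ 0.2 -0.1  0.2]
 rot/pi [0.0034 0.0151 0.0045] | shift cur [0.1152 0.0011 0.2095] | shift target axes [0.1052 0.0018 0.2147]
```

```bash
python3 -c "
from h import *
go(.548,.079,.05,-85.3)"
python3 -m pendant '[[[0.1,0.004,0.05,0.003,0.015,-0.005],[0,0,0.07,0,0,0],[0,0,0.05,0,0,0],[0,0,0,0,0,0],[0,0,0,0,0,0]]]' 0.12
python3 -c "
from h import *
go(.548,.079,.006,-85.3)"
```

```text
t 16.98 pos [0.5264 0.0795 0.0929] yaw -86.17 open 0.999 F [ 0.2 -0.1  0.2]
 rot/pi [ 0.0031  0.0152 -0.0049] | shift cur [0.1178 0.0073 0.2094] | shift target axes [0.1076 0.0111 0.2147]
time_s: 17.6
eef_pos: [0.5426, 0.084, 0.0554]
eef_rot: [-0.0, 0.999, 0.045, -0.002]
wrist_force: [-0.3, -0.5, -0.7]
opening: 0.88
t 17.6 pos [0.5426 0.084  0.0554] yaw -84.8 open 0.88 F [-0.3 -0.5 -0.7]
 rot/pi [-0.0001  0.0015  0.0028] | shift cur [0.0257 0.0274 0.2466] | shift target axes [0.0248 0.0271 0.2468]
```

```bash
python3 -m pendant '[[[0.026,0.0275,0.03,0,0.0015,0.003],[0,0,0.07,0,0,0],[0,0,0.07,0,0,0],[0,0,0.05,0,0,0],[0,0,0,0,0,0],[0,0,0,0,0,0]]]'
python3 -c "
from h import *
go(.548,.079,.006,-85.3)"
```

```text
time_s: 18.35
eef_pos: [0.5486, 0.0784, 0.0081]
eef_rot: [-0.0, 0.999, 0.04, -0.0]
wrist_force: [0.2, 0.0, 0.0]
opening: 0.883
t 18.35 pos [0.5486 0.0784 0.0081] yaw -85.41 open 0.883 F [0.2 0.  0. ]
 rot/pi [-0.0001  0.0001 -0.0006] | shift cur [-0.0027 -0.0032  0.0105] | shift target axes [-0.0027 -0.0032  0.0105]
```

```bash
python3 -m pendant '[[[0,0,0,0,0,0],[0,0,0,0,0,0],[0,0,0,0,0,0],[0,0,0,0,0,0],[0,0,0,0,0,0]]]' 1
python3 -m pendant '[[[0,0,-0.1,0,0,0],[0,0,-0.2,0,0,0],[0,0,-0.2,0,0,0],[0,0,0,0,0,0]]]'
python3 -c "
from h import *
go(.525,-.304,.11,-106.6)
snap('wrist','w10.png')"
```

```text
time_s: 18.98
eef_pos: [0.5498, 0.0785, 0.0097]
eef_rot: [-0.0, 0.999, 0.04, 0.001]
wrist_force: [0.5, -0.2, 0.2]
opening: 0.542
time_s: 19.48
eef_pos: [0.5485, 0.0785, 0.1113]
eef_rot: [-0.0, 0.999, 0.04, -0.0]
wrist_force: [-0.3, -0.3, -1.5]
opening: 0.548
t 19.48 pos [0.5485 0.0785 0.1113] yaw -85.4 open 0.548 F [-0.3 -0.3 -1.5]
 rot/pi [-1.000e-04  1.000e-04  1.178e-01] | shift cur [-0.2704  1.8968  0.0056] | shift target axes [0.4338 1.8662 0.0063]
```

View pics/w10.png

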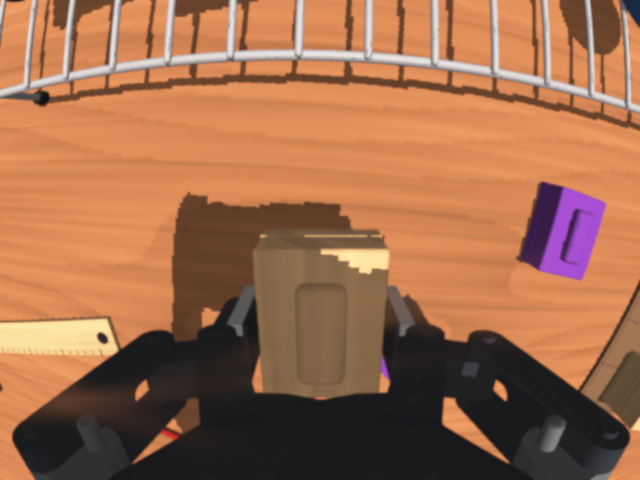

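```bash
python3 -m pendant '[[[0.06,0.22,0,0,0,0.03],[0.06,0.24,0,0,0,0.03],[0.06,0.25,0,0,0,0.03],[0.06,0.25,0,0,0,0.028],[0.05,0.25,0,0,0,0],[0.05,0.25,0,0,0,0],[0.05,0.22,0,0,0,0],[0,0.1,0,0,0,0],[0,0,0,0,0,0],[0,0,0,0,0,0]]]'
python3 - <<'E'
from h import *
c=load('w10.png')
P=np.array([px2w(c,u,v,.1316+h,True) for u,v,h in [(257,248,0),(387,249,0),(296,284,.008),(347,284,.008),(346,383,.008),(300,383,.008)]])
print(np.round(P,4),'tenon centre',P[2:].mean(0),'front mid',P[:2].mean(0))
go(.525,-.304,.11,-106.6)
snap('wrist','w11.png');snap('scene','s11.png');snap('top','t11.png')
E
```

```text
time_s: 20.78
eef_pos: [0.5525, -0.2844, 0.0907]
eef_rot: [-0.005, 0.989, -0.149, -0.014]
wrist_force: [1.0, -0.3, -0.6]
opening: 0.547
[[0.5772 0.1022 0.1316]
 [0.5805 0.0573 0.1316]
 [0.5683 0.0876 0.1396]
 [0.5696 0.0708 0.1396]
 [0.5292 0.0667 0.1396]
 [0.5279 0.0839 0.1396]] tenon centre [0.54875583 0.07721889 0.1396    ] front mid [0.57882141 0.07976277 0.1316    ]
t 20.77 pos [ 0.5525 -0.2844  0.0907] yaw -107.19 open 0.547 F [ 1.  -0.3 -0.6]
 rot/pi [-0.0019  0.0092 -0.0033] | shift cur [-0.1052  0.1336 -0.0945] | shift target axes [-0.1038  0.1331 -0.0967]
```

View pics/w11.png

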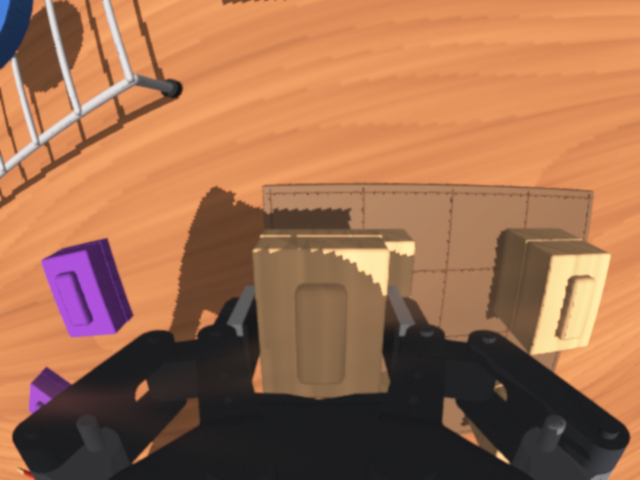

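View pics/s11.png

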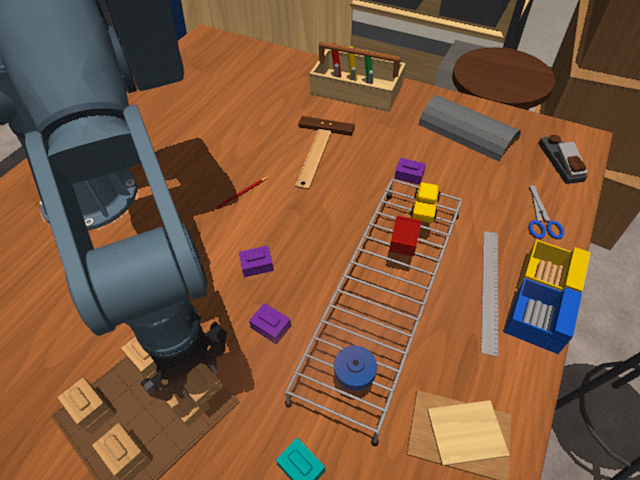

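```bash
python3 -c "
from h import *
go(.438,-.279,.135,-106.6)"
```

```text
t 20.93 pos [ 0.5531 -0.2844  0.0914] yaw -107.12 open 0.552 F [ 0.8  0.7 -0. ]
 rot/pi [-0.0016  0.0089 -0.0029] | shift cur [-0.5637  0.1423 -0.2033] | shift target axes [-0.5591  0.1383 -0.2182]
```

```bash
python3 -m pendant '[[[0,0,-0.11,-0.002,0.009,-0.003],[0,0,-0.11,0,0,0],[-0.19,0.045,0,0,0,0],[-0.19,0.045,0,0,0,0],[-0.18,0.045,0,0,0,0],[0,0,0,0,0,0],[0,0,0,0,0,0],[0,0,0,0,0,0]]]'
python3 - <<'E'
from h import *
go(.438,-.279,.13,-106.6)
snap('wrist','w12.png')
E
```

```text
time_s: 21.92
eef_pos: [0.4407, -0.2721, 0.1389]
eef_rot: [0.002, 0.99, -0.138, 0.003]
wrist_force: [0.4, -0.1, -0.9]
opening: 0.548
t 21.93 pos [ 0.4407 -0.2721  0.1389] yaw -105.85 open 0.548 F [ 0.4 -0.1 -0.9]
 rot/pi [ 0.0009 -0.0022  0.0042] | shift cur [-0.004   0.0369  0.0445] | shift target axes [-0.0032  0.0371  0.0444]
```

View pics/w12.png

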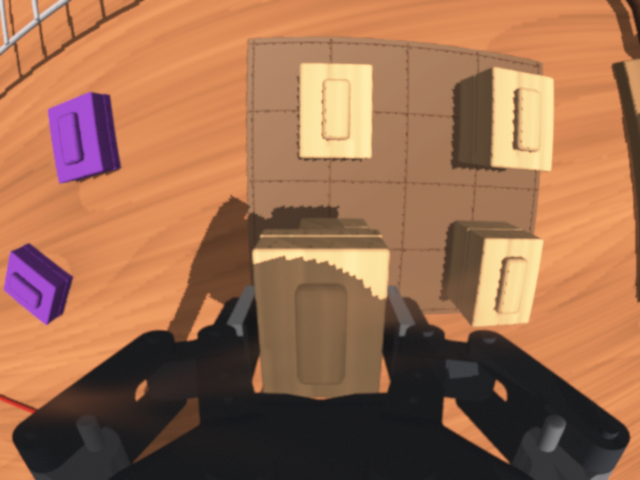

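Short stack clearly visible; zoom for corners.

```bash
python3 - <<'E'
from h import *
a=cv2.imread('pics/w12.png')
cv2.imwrite('pics/c12.png',cv2.resize(a[50:180,280:395],None,fx=4.5,fy=4.5,interpolation=cv2.INTER_CUBIC))
cv2.imwrite('pics/c13.png',cv2.resize(a[215:405,235:405],None,fx=3.1,fy=3.1,interpolation=cv2.INTER_CUBIC))
E
```

```text
(no output)
```

View pics/c12.png

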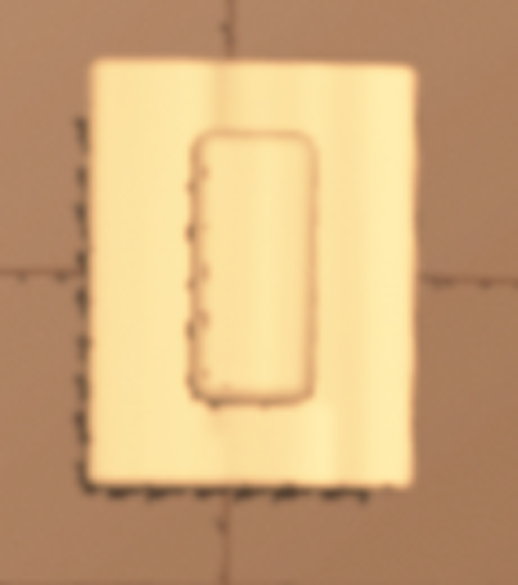

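View pics/c13.png

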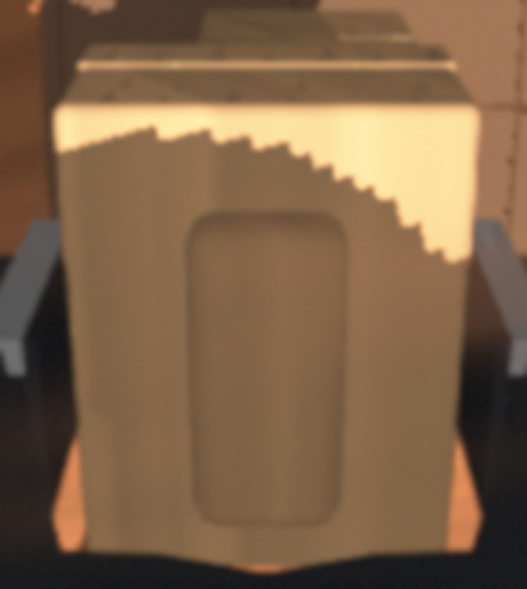

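```bash
cat > m.py <<'E'
from h import *
c=load('w12.png'); p=np.array([0.4407,-.2721,.1389])
w,a,b,d=0.002,.99,-.138,.003
R=Ro.from_quat([a,b,d,w])
S=np.array([px2w(c,u/4.5+280,v/4.5+50,.036,True) for u,v in [(93,62),(415,66),(412,487),(90,487)]])
T=np.array([px2w(c,u/4.5+280,v/4.5+50,.044,True) for u,v in [(197,132),(315,132),(313,402),(192,400)]])
print('short',np.round(S,4).tolist(),S.mean(0),'tenon',T.mean(0))
for i,j in((3,0),(2,1)):
    e=S[j]-S[i];print('yaw',np.degrees(np.arctan2(e[1],e[0])),np.linalg.norm(e))
for i,j in((1,0),(2,3)):
    e=S[j]-S[i];print('yaw',np.degrees(np.arctan2(e[1],e[0]))-90,np.linalg.norm(e))
zt=p[2]-.0097+.03
H=np.array([px2w(c,u/3.1+235,v/3.1+215,zt,True) for u,v in [(55,108),(478,108)]])
K=np.array([px2w(c,u/3.1+235,v/3.1+215,zt+.008,True) for u,v in [(188,215),(345,215),(338,522),(195,522)]])
print('held front', H, 'len',np.linalg.norm(H[1]-H[0]),'tenon',K.mean(0), np.linalg.norm(K[0]-K[3]),np.linalg.norm(K[0]-K[1]))
e=H[0]-H[1];print('held yaw',np.degrees(np.arctan2(e[1],e[0]))-90)
print('tool: short',R.inv().apply(S.mean(0)-p),'held tenon',R.inv().apply(K.mean(0)-p),'front mid',R.inv().apply(H.mean(0)-p))
E
python3 m.py
```

```text
short [[0.5601, -0.2933, 0.036], [0.5474, -0.3385, 0.036], [0.4866, -0.321, 0.036], [0.4992, -0.2755, 0.036]] [ 0.52329703 -0.3070553   0.036     ] tenon [ 0.52343935 -0.30685909  0.044     ]
yaw -16.264756334356566 0.06348025436538872
yaw -16.026696128740355 0.06325828939938438
yaw -15.72358707607016 0.04696009553633013
yaw -15.456651325682571 0.047225531249826785
held front [[ 0.47575367 -0.25802842  0.1592    ]
 [ 0.46279424 -0.30365904  0.1592    ]] len 0.04743522070452147 tenon [ 0.44059424 -0.27268718  0.1672    ] 0.04045053526302223 0.01678204690818063
held yaw -15.854924128513389
tool: short [0.08833716 0.01071112 0.10351024] held tenon [ 0.00024272  0.00068243 -0.02829702] front mid [ 0.03000714  0.0006595  -0.02010349]
```

```bash
python3 -c "
from h import *
go(.524,-.3063,.075,-106.2)"
python3 -m pendant '[[[0.15,0.02,0.0,0.001,-0.002,0.002],[0.15,0.02,0,0,0,0],[0.13,0.01,0,0,0,0],[0,0,0.1,0,0,0],[0,0,0.1,0,0,0],[0,0,0.08,0,0,0],[0,0,0,0,0,0],[0,0,0,0,0,0]]]'
python3 -c "
from h import *
go(.524,-.3063,.065,-106.2)"
```

```text
t 21.98 pos [ 0.4408 -0.2722  0.1389] yaw -105.84 open 0.548 F [ 0.6 -0.9 -0.3]
 rot/pi [ 0.001  -0.0023  0.002 ] | shift cur [0.4443 0.0496 0.3229] | shift target axes [0.4469 0.0478 0.3196]
time_s: 22.98
eef_pos: [0.5228, -0.3033, 0.0761]
eef_rot: [-0.002, 0.99, -0.139, -0.002]
wrist_force: [0.2, 0.3, -0.9]
opening: 0.549
t 22.98 pos [ 0.5228 -0.3033  0.0761] yaw -106.01 open 0.549 F [ 0.2  0.3 -0.9]
 rot/pi [-0.0009  0.0016  0.0011] | shift cur [0.0104 0.0129 0.0554] | shift target axes [0.0102 0.0127 0.0555]
```

```bash
python3 -m pendant '[[[0.010,0.013,0.05,-0.001,0.0015,0.001],[0,0,0,0,0,0],[0,0,0,0,0,0]]]'
python3 -c "
from h import *
go(.524,-.3063,.0457,-106.2)
snap('scene','s13.png');snap('wrist','w13.png')
a=cv2.imread('pics/s13.png')
cv2.imwrite('pics/c14.png',cv2.resize(a[300:450,110:270],None,fx=4,fy=4,interpolation=cv2.INTER_CUBIC))"
```

```text
time_s: 23.35
eef_pos: [0.5246, -0.3073, 0.067]
eef_rot: [0.001, 0.99, -0.141, 0.001]
wrist_force: [0.5, 0.1, -1.2]
opening: 0.545
t 23.35 pos [ 0.5246 -0.3073  0.067 ] yaw -106.21 open 0.545 F [ 0.5  0.1 -1.2]
 rot/pi [ 0.0006 -0.0008 -0.0001] | shift cur [-0.0045 -0.0041  0.1062] | shift target axes [-0.0042 -0.0039  0.1063]
```

View pics/c14.png

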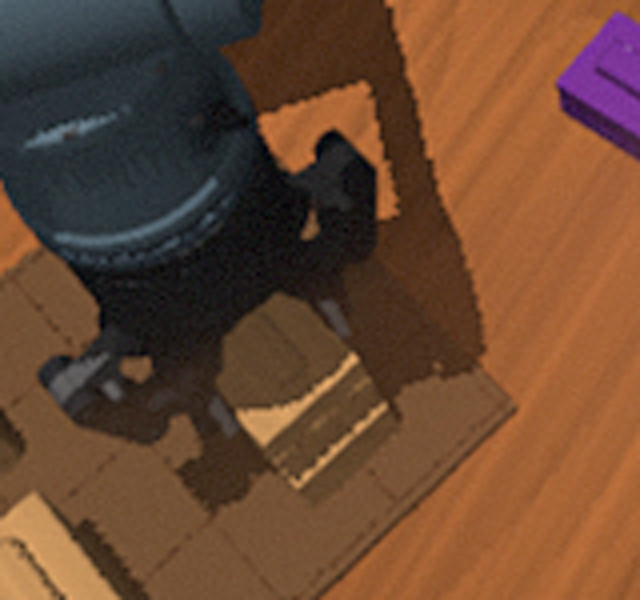

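```bash
python3 -m pendant '[[[-0.004,-0.004,0.03,0,-0.001,0],[0,0,0.03,0,0,0],[0,0,0.02,0,0,0],[0,0,0,0,0,0]]]'
python3 -c "
from h import *
go(.524,-.3063,.0457,-106.2)"
```

```text
time_s: 23.95
eef_pos: [0.5239, -0.306, 0.0497]
eef_rot: [0.001, 0.99, -0.141, -0.001]
wrist_force: [-0.7, 0.5, -0.9]
opening: 0.55
t 23.95 pos [ 0.5239 -0.306   0.0497] yaw -106.2 open 0.55 F [-0.7  0.5 -0.9]
 rot/pi [ 0.0005  0.0004 -0.    ] | shift cur [0.001  0.0013 0.0201] | shift target axes [0.001  0.0014 0.0201]
```

```bash
python3 -m pendant '[[[0,0,0.012,0,0,0],[0,0,0.008,0,0,0],[0,0,0,0,0,0]]]'
python3 -m pendant '[[[0,0,0.005,0,0,0],[0,0,0,0,0,0]]]'
python3 -c "
from h import *
go(.524,-.3063,.0457,-106.2)"
```

```text
time_s: 24.32
eef_pos: [0.524, -0.3061, 0.0456]
eef_rot: [0.001, 0.99, -0.141, -0.001]
wrist_force: [1.0, -0.3, -0.9]
opening: 0.552
time_s: 24.58
eef_pos: [0.5242, -0.3063, 0.0452]
eef_rot: [0.001, 0.99, -0.141, -0.0]
wrist_force: [-0.3, -0.0, -1.6]
opening: 0.547
t 24.57 pos [ 0.5242 -0.3063  0.0452] yaw -106.2 open 0.547 F [-0.3 -0.  -1.6]
 rot/pi [ 0.0007  0.0001 -0.    ] | shift cur [-0.0011  0.0001 -0.0025] | shift target axes [-0.0011  0.0001 -0.0025]
```

```bash
python3 -m pendant '[[[0,0,0.006,0,0,0],[0,0,0,0,0,0]]]'
python3 -m pendant '[[[0,0,0.006,0,0,0],[0,0,0,0,0,0]]]'
```

```text
time_s: 24.82
eef_pos: [0.5245, -0.3065, 0.0452]
eef_rot: [0.001, 0.99, -0.141, -0.0]
wrist_force: [-0.3, -0.2, -1.1]
opening: 0.549
time_s: 25.08
eef_pos: [0.5246, -0.3067, 0.0451]
eef_rot: [0.001, 0.99, -0.141, -0.0]
wrist_force: [0.7, 0.1, -0.6]
opening: 0.547
```

```bash
python3 -m pendant '[[[0,0,0,0,0,0],[0,0,0,0,0,0],[0,0,0,0,0,0],[0,0,0,0,0,0],[0,0,0,0,0,0]]]' 0.12
python3 -m pendant '[[[0,0,-0.05,0,0,0],[0,0,-0.1,0,0,0],[0,0,-0.2,0,0,0],[-0.1,0,-0.2,0,0,0],[-0.2,0,-0.1,0,0,0],[-0.2,0,0,0,0,0],[-0.2,0,0,0,0,0],[0,0,0,0,0,0]]]'
python3 -c "
from h import *
go(.4,-.2,.18,-106.2)
snap('scene','s14.png');snap('wrist','w14.png');snap('top','t14.png')"
```

```text
time_s: 25.7
eef_pos: [0.5245, -0.3066, 0.0443]
eef_rot: [0.001, 0.99, -0.141, -0.0]
wrist_force: [0.2, -0.3, -0.4]
opening: 0.882
time_s: 26.7
eef_pos: [0.389, -0.2685, 0.1897]
eef_rot: [0.006, 0.99, -0.14, 0.005]
wrist_force: [0.2, 1.3, 0.6]
opening: 0.882
t 26.7 pos [ 0.389  -0.2685  0.1897] yaw -106.14 open 0.882 F [0.2 1.3 0.6]
 rot/pi [ 0.0032 -0.0037  0.0003] | shift cur [-0.043  -0.3446  0.0444] | shift target axes [-0.0428 -0.3441  0.0483]
```

View pics/s14.png

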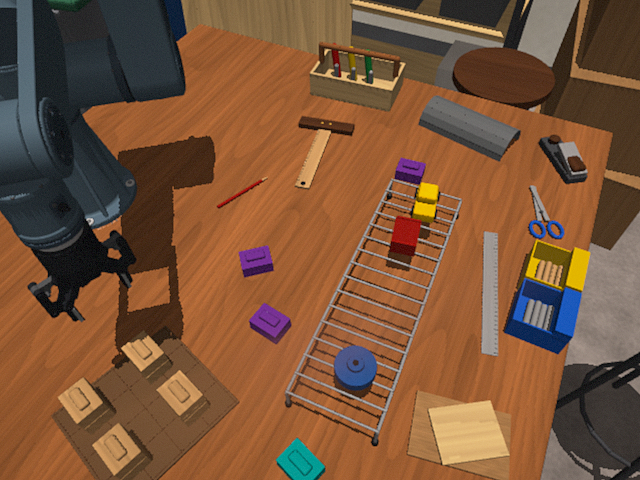

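View pics/w14.png

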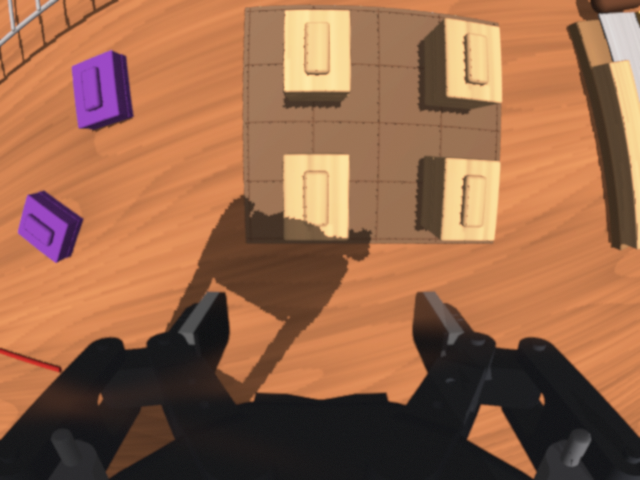

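View pics/t14.png

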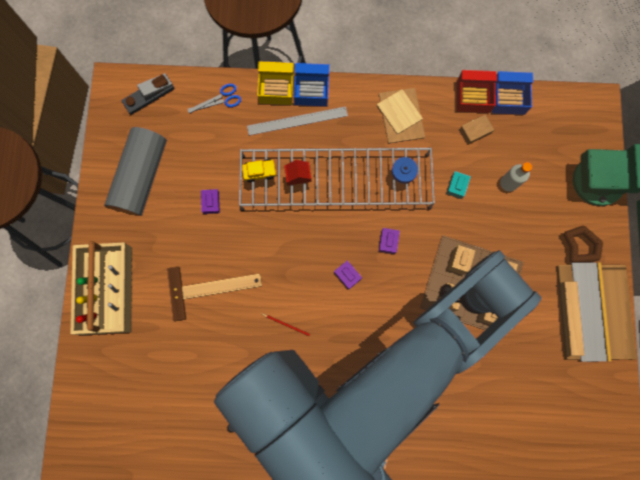

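```bash
python3 - <<'E'
from h import *
a=cv2.imread('pics/s14.png')
cv2.imwrite('pics/c15.png',cv2.resize(a[320:470,50:230],None,fx=4.2,fy=4,interpolation=cv2.INTER_CUBIC))
b=cv2.imread('pics/s0.png') if False else cv2.imread('pics/scene0.png')
d=cv2.absdiff(a,b).max(2)[180:440,290:470]; print('rack diff px>40',(d>40).sum(),np.argwhere(d>40)[:5])
t=cv2.absdiff(cv2.imread('pics/top0.png'),cv2.imread('pics/t14.png')).max(2)[140:215,232:440]; print((t>40).sum())
w=cv2.imread('pics/w14.png'); cv2.imwrite('pics/c16.png',cv2.resize(w[0:115,260:520],None,fx=3,fy=3,interpolation=cv2.INTER_CUBIC))
E
```

```text
rack diff px>40 753 [[ 0  9]
 [ 0 10]
 [ 0 11]
 [ 0 12]
 [ 0 13]]
202
```

View pics/c15.png

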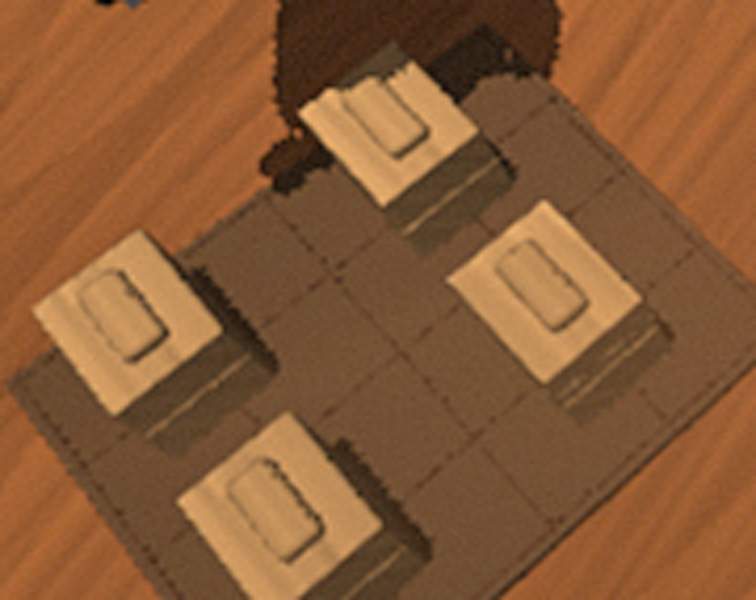

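View pics/c16.png

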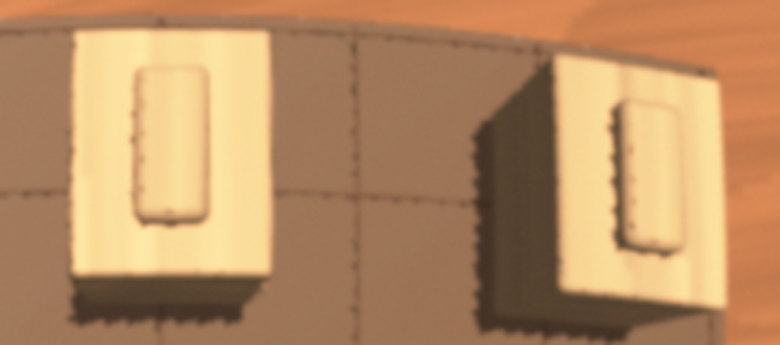

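```bash
python3 - <<'E'
from h import *
a=load('top0.png')['pixels'];b=load('t14.png')['pixels'];s0=load('scene0.png')['pixels'];s1=load('s14.png')['pixels']
def cen(im,n):
    h=cv2.cvtColor(im,cv2.COLOR_BGR2HSV);H,S,V=cv2.split(h)
    m={'r':((H<6)|(H>174))&(S>180)&(V>60),'b':(H>105)&(H<120)&(S>120)&(V>80),'y':(H>23)&(H<32)&(S>200)&(V>120)}[n]
    ys,xs=np.nonzero(m);return np.round([xs.mean(),ys.mean(),len(xs)],2)
for n in 'rby':
    print(n,cen(a[145:208,235:440],n),cen(b[145:208,235:440],n),cen(s0[180:400,330:460],n),cen(s1[180:400,330:460],n))
# seat height: predict corners of the top face at z .066 in scene view
c=load('s14.png')
x=np.array([np.cos(np.radians(-16.2)),np.sin(np.radians(-16.2)),0]);y=np.array([-x[1],x[0],0])
for z in(.066,.074):
    for ctr in ((.524,-.3063,z),(.524-.11*x[0],-.3063-.11*x[1],.066)):
        print(z,[tuple(np.round(w2px(c,np.array(ctr)+i*.032*x+j*.024*y),1)) for i,j in((1,1),(1,-1),(-1,-1),(-1,1))])
E
```

```text
r [ 62.18  26.34 461.  ] [ 62.28  26.87 491.  ] [ 75.05  55.21 912.  ] [ 75.    55.33 919.  ]
b [169.5  24.5 444. ] [169.48  24.48 443.  ] [ 27.69 190.17 890.  ] [ 27.72 190.13 896.  ]
y [ 23.86  22.99 360.  ] [ 23.96  22.93 376.  ] [ 98.24  11.67 191.  ] [ 96.49  18.79 378.  ]
0.066 [(np.float64(202.9), np.float64(394.7)), (np.float64(179.1), np.float64(416.3)), (np.float64(155.9), np.float64(389.6)), (np.float64(179.5), np.float64(369.4))]
0.066 [(np.float64(163.7), np.float64(352.3)), (np.float64(140.2), np.float64(371.5)), (np.float64(119.6), np.float64(347.8)), (np.float64(142.8), np.float64(329.8))]
0.074 [(np.float64(201.9), np.float64(392.8)), (np.float64(177.9), np.float64(414.6)), (np.float64(154.5), np.float64(387.7)), (np.float64(178.4), np.float64(367.4))]
0.074 [(np.float64(163.7), np.float64(352.3)), (np.float64(140.2), np.float64(371.5)), (np.float64(119.6), np.float64(347.8)), (np.float64(142.8), np.float64(329.8))]
```

```bash
python3 - <<'E'
from h import *
s0=load('scene0.png')['pixels'];s1=load('s14.png')['pixels']
v=np.hstack([cv2.resize(s[175:260,385:465],None,fx=4.5,fy=4.5,interpolation=cv2.INTER_NEAREST) for s in(s0,s1)]);cv2.imwrite('pics/c17.png',v)
E
```

```text
(no output)
```

View pics/c17.png

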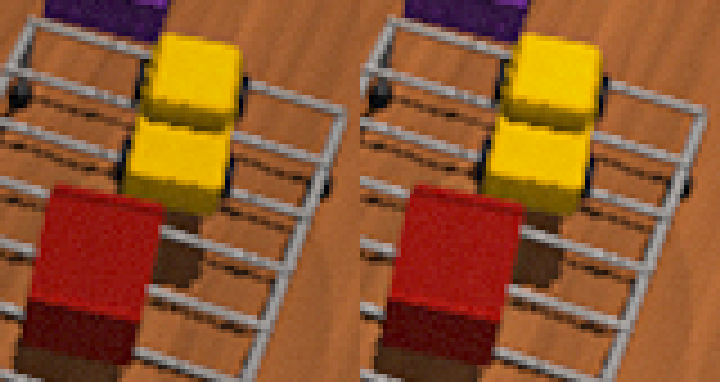

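The painted pieces haven't moved: the yellow count differs only because of image noise at the colour threshold. Handing in.

```bash
python3 -c "
from h import *
print(ctrl.hand_in())"
```

```text
the job is handed in; nothing more can be done
None
```

The job is done and handed in at about 27 s on the robot's clock. I swept the block out from under the rack with the T-square, then laid the T-square flat on the bench near where it started, clear of the rack. The block is on the one-block stack.

- **Seating:** the tenon entered without any force. The downward motion stopped within 1 mm of the height expected for a fully seated block. In the scene camera the top-face corners match a 66 mm top face to about 1 pixel, though a block sitting 8 mm high would shift them by only about 2 pixels. The seam looks the same as on the finished two-block stacks.
- **Painted pieces:** the house, wheel and car are where they were, to within about half a pixel in the top view. The yellow pixel count in the scene camera changed from 191 to 378. A side-by-side view showed the car unmoved, so I put this down to noise at the colour threshold.
- **Position estimates:** the top and wrist cameras disagreed by 1–2 mm on the block and stack positions, and I placed the block at a value between them. The tenon has about 2.8 mm of clearance, so this was enough.
- **Forces:** the wrist force stayed within a few N in every reading I took.

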